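Pin the angle fence to the base plate with a thumbscrew

ROBOT

A 7-joint arm with a two-finger parallel gripper is mounted at the origin on a cart in front of the work surface, level with it; the furniture and walls round the work are solid. World frame = base frame: x ahead of the robot, y to its left, z up, the work surface at z = 0. Lengths are in m, angles in rad, forces in N, time in s.
With the tool pointing down it reaches from about 0.425 to 0.875 m from the base axis. Payload 4.7 kg.
Tool frame: the origin (TCP) lies at the very end of the fingers, on their centre line; the grasp point (between the pads) lies behind it (ctrl.tcp_to_grasp is the y of the grasp point in the tool frame, in m); y points along the fingers, x is the direction in which the jaws open and shut, and the axes are right-handed (so a half turn about y gives the same grasp; the last joint's range is limited). The gripper opens to 87 mm and grips with 3 to 60 N. Pads are 19 mm wide; open, the fingers measure 117 mm over their backs; the gripper's body (75 mm by 190 mm) begins 51 mm behind the grasp point.
Start: joints at [1.215, 0.321, -0.07, 1.45, 0.023, 1.371, -0.057], TCP at [0.235, -0.606, 0.198] pointing down, gripper open.
Joint ranges: [-2.86, 2.86], [-0.3, 2.09], [-1.38, 1.24], [0.06, 2.45], [-1.56, 4.7], [0.09, 2.05], [-2.69, 2.69]. Speed limits (rad/s): [2.57, 2.57, 3.14, 3.14, 3.14, 3.14, 3.14].

INTERFACE

Orientations are given as a rotation vector (axis times angle).
In Python, from bench import ctrl, get_image, workorder gives the robot as it stands.
- The arm moves only by the tool drive_tool, never from a script. Its argument "increments" is text: rows parted by semicolons, each of 5 numbers parted by spaces: the shift along the tool's x, y, z in mm, then the turn about the tool's y in degrees, then the closure in counts, from 0 (fully open) to 255 (shut). In form: tx ty tz yaw fingers; .... A call has 1 to 20 rows; each row shifts and turns the commanded pose from where the row before left it, along the tool's axes as they then stand; what a row does not reach is not made up. A row lasts 1/8 s, in which the tool goes at most 62.5 mm and 10.7 degrees, less where a joint would pass 70% of its speed; a pose out of reach is approached as far as the arm can. A call is refused whole if a number of a shift passes 62.5 or a number of a turn 10.7, either way. A call with a gripper value outside its range is refused whole. The fingers move at their own pace and stop on an object; "squeeze" is the grip in N (left out, the last holds). Time passes only in rows, so rows that do not move let the fingers close. It gives the time, the measured TCP pose, the force and the opening at its end, in the units of the state.
- ctrl.get_state(): the state, without advancing time (a new reading comes with each control period).
- get_image(name): name is "scene" or "top" or "wrist"; returns a dict with "img" (420x560x3 uint8, red, green, blue), "mtx" (3x3 intrinsics, pixels), "k1" (the pictures are not rectified: a ray, as slopes to the right and down, at radius r is drawn at 1 + k1 r^2 times it, then the intrinsics apply), "camera_from_world" (4x4, takes a point from world to camera coordinates). Camera axes: x right, y up, looking along -z (the intrinsics and any distortion apply to the point x, -y, -z); pixel columns grow to the right and rows downward; lengths in m; the calibration is good to about 2 mm. A picture is of the moment at which its call begins. There is no depth.
- workorder.close_job(): hands the job in, once; it reports no verdict.
The state is a dict: "time": time; "joint_positions": joint angles; "qd": joint speeds; "joint_torque": joint torques, N m; "position": TCP position; "tool_rot": TCP orientation; "ft_force": force on the tool from outside, world axes, zero at the start; "torque": the same for the moment, N m; "grip_width": opening from 0.0 (shut) to 1.0 (fully open).
Only numpy, scipy, OpenCV 4.12 (cv2) and the standard library are available. Lean on these libraries where they do the work, as an engineer would, in place of code of your own. Each camera call takes 0.05 s, during which the arm holds its last target.

TASK

Set the steel angle fence down flat on top of the aluminium base plate, square with it and with the fence's hole lined up over the plate's hole. Then take the thumbscrew with the round black knob from the wooden stand and put it down through both holes until its collar rests on the fence; leave the wing screw in its place in the stand.

Things in the scene. Friction and masses are not known exactly. Their poses are not given: they have to be found in the camera images.
- plate_hole (a point): Fixed aluminium plate, 130 x 100 mm, top 30 mm above the table. Point: centre of its one hole (22 mm wide, right through, mid-plate), level with the plate's top; x along the 130 mm side, y along the 100 mm side. The 4 dark discs are screw heads.
- fence_wall (a point): Loose steel L bracket, 0.25 kg: foot 80 x 60, 8 thick; wall 10 thick, 60 wide, up to 57 mm above the underside. Point: mid-wall, 36 mm above the underside; grip here from above across the 10 mm. x across the wall, foot on its -x side; y along the wall. Foot's hole: 22 mm wide, centre 50 mm from the point along -x. Square: wall parallel to the plate's y, either way round.
- thumbscrew_knob (a point): Loose thumbscrew, upright in a beech stand 40 mm tall. Black knob 35 wide, 20 tall; neck; collar 32 wide; plain shank 10 wide, 34 long, last 12 tapered. Point: knob centre, 25 mm above the collar's underside, 59 above the tip; z up. Pull straight up; needs no turning. Over the fence move the fingers along its wall, which is 45 mm from the hole's centre.
- wing_mid (a point): Steel wing screw, two upright wings 42 mm across, too short for the job, in the stand's other hole, 90 mm from the thumbscrew. Point: on its axis, 20 mm above the stand's top. Leave it there.

How it is judged:
By the outcome, as a careful person would: the job done as asked, in the order asked, and still so for the second after the job is handed in, with the robot touching nothing.
It also fails if it takes over 54 s, if anything falls off the work surface, if the arm or the gripper's body presses on something with over 40 N, if the wrist force passes 120 N, or if a joint passes its speed limit or range.

## Working session

There is one attempt and no reset: what is moved stays moved. The work goes in short steps, Python scripts to look and compute and a tool call to move; the robot and the scene stay as the last step left them, time stands still between calls to the robot, and variables do not carry over. Pictures are saved under pics/ and viewed, and the job is handed in when it is done.

Besides the shell and the picture viewer there is one more tool, called as name(argument=value, ...) on one line, values as JSON. drive_tool: Moves the arm, as the interface text tells. Its arguments: {"type":"object","properties":{"increments":{"type":"string"},"squeeze":{"type":"number"}},"required":["increments"]}

```bash
mkdir -p pics; ls; python3 - <<'E'
from bench import ctrl, get_image
import cv2, numpy as np
s=ctrl.get_state(); print(s); print(ctrl.tcp_to_grasp)
for n in ("scene","top","wrist"):
    d=get_image(n); cv2.imwrite(f"pics/{n}0.png",d["img"][:,:,::-1]); print(n,d["mtx"],d["k1"],d["camera_from_world"])
    np.savez(f"{n}0.npz",**{k:np.array(v) for k,v in d.items()})
E
```

```text
pics
{'time': 0.0, 'joint_positions': array([ 1.2150663 ,  0.32182276, -0.07008646,  1.45168387,  0.02261632,
        1.37079662, -0.05689013]), 'qd': array([ 0.00068278, -0.00098453,  0.0003446 , -0.00055141,  0.00193719,
       -0.00051587, -0.00070128]), 'joint_torque': array([-1.78070845e-04, -4.91276908e+01, -4.03370289e-01, -3.12523413e+01,
       -6.38523046e-02,  4.38375771e-02,  1.84514747e-04]), 'position': array([ 0.234674  , -0.60550861,  0.19675728]), 'tool_rot': array([-1.36076677,  0.93379086, -0.93106983]), 'ft_force': array([ 0.22648029,  0.81858308, -0.51519526]), 'torque': array([-0.01037338,  0.00739426,  0.01528782]), 'grip_width': 0.9994582676984527}
-0.0187
scene [[543.10307978   0.         273.76518124]
 [  0.         543.10307978 200.38287526]
 [  0.           0.           1.        ]] -0.18552248634378438 [[ 0.71756795 -0.69635117 -0.01383065 -0.34950287]
 [ 0.52666145  0.52949958  0.66502474 -0.31901552]
 [-0.45576743 -0.48448451  0.74669325 -1.37648378]
 [ 0.          0.          0.          1.        ]]
top [[440.3556232    0.         271.78324631]
 [  0.         440.3556232  209.37065736]
 [  0.           0.           1.        ]] 0.043448897495702056 [[-2.61646433e-02 -9.99657513e-01  5.17045552e-04  4.97890752e-03]
 [ 9.97950176e-01 -2.60897317e-02  5.84360446e-02 -5.19434262e-01]
 [-5.84025414e-02  2.04494396e-03  9.98291020e-01 -1.13463724e+00]
 [ 0.00000000e+00  0.00000000e+00  0.00000000e+00  1.00000000e+00]]
wrist [[352.16948338   0.         282.48942518]
 [  0.         352.16948338 211.80653554]
 [  0.           0.           1.        ]] -0.0791037681783397 [[ 0.36263048 -0.93192886 -0.00278046 -0.65007361]
 [ 0.89871205  0.3504916  -0.26357597  0.03361433]
 [ 0.24660858  0.09308184  0.96463463 -0.39205471]
 [ 0.          0.          0.          1.        ]]
```

View pics/scene0.png

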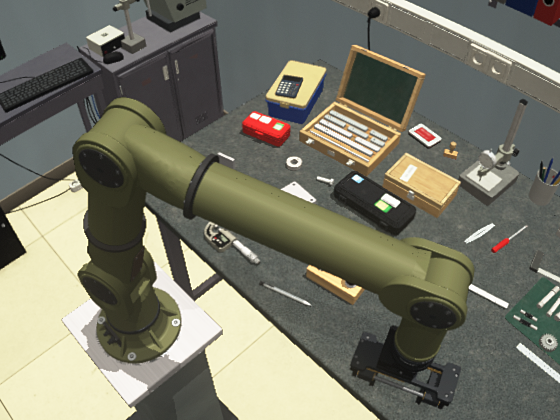

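View pics/top0.png

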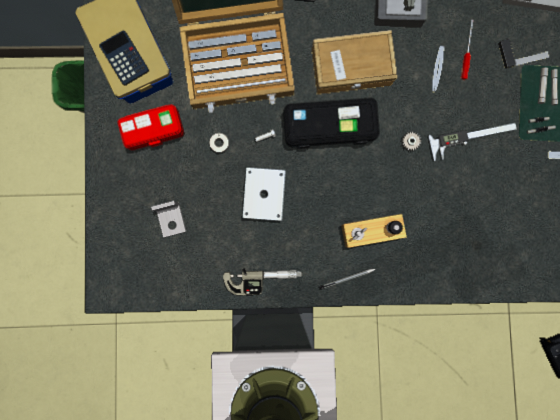

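View pics/wrist0.png

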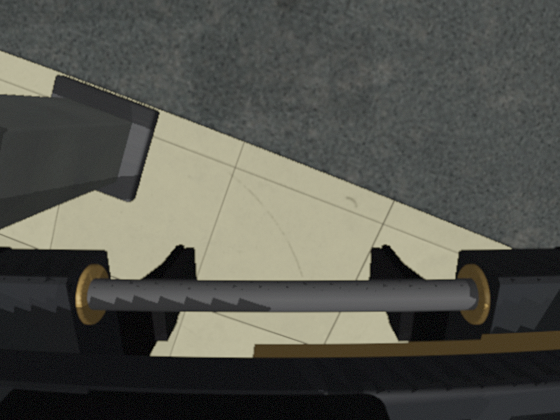

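```bash
cat > h.py <<'E'
import numpy as np, cv2
from scipy.spatial.transform import Rotation as R
def load(n):
    d=np.load(n+".npz"); return {k:d[k] for k in d.files}
def snap(name,tag):
    from bench import get_image
    d=get_image(name); d={k:np.array(v) for k,v in d.items()}
    np.savez(tag+".npz",**d); cv2.imwrite(f"pics/{tag}.png",d["img"][:,:,::-1]); return d
def dist(d): return np.array([float(d["k1"]),0,0,0,0])
def ray(d,uv):
    p=cv2.undistortPoints(np.asarray(uv,float).reshape(-1,1,2),d["mtx"],dist(d)).reshape(-1,2)
    # k1 convention same as OpenCV radial k1
    T=d["camera_from_world"]; Rm=T[:3,:3]; c=-Rm.T@T[:3,3]
    v=np.c_[p[:,0],-p[:,1],-np.ones(len(p))]@Rm
    return c,v
def onz(d,uv,z):
    c,v=ray(d,uv); return c+v*((z-c[2])/v[:,2])[:,None]
def proj(d,P):
    P=np.asarray(P,float).reshape(-1,3); T=d["camera_from_world"]
    q=P@T[:3,:3].T+T[:3,3]; q=q*[1,-1,-1]
    return cv2.projectPoints(q,np.zeros(3),np.zeros(3),d["mtx"],dist(d))[0].reshape(-1,2)
E
python3 - <<'E'
from h import *
d=load("top0"); im=d["img"][:,:,::-1].copy()
crops=[(140,190,60,60),(234,154,60,80),(335,205,80,50)]
for i,(x,y,w,h) in enumerate(crops):
    c=cv2.resize(im[y:y+h,x:x+w],None,fx=7,fy=7,interpolation=cv2.INTER_NEAREST); cv2.imwrite(f"pics/crop{i}.png",c)
hsv=cv2.cvtColor(im,cv2.COLOR_BGR2HSV)
m=((hsv[...,2]>130)&(hsv[...,1]<60)).astype(np.uint8)
cs,_=cv2.findContours(m,cv2.RETR_CCOMP,cv2.CHAIN_APPROX_NONE)
for c in cs:
    a=cv2.contourArea(c); 
    r=cv2.minAreaRect(c)
    if a>20 and 140<r[0][0]<420 and 150<r[0][1]<260: print(a,r)
E
```

```text
70.5 ((359.0, 233.5), (11.0, 14.0), 90.0)
515.5 ((170.9115447998047, 221.34230041503906), (25.87320899963379, 23.154327392578125), 74.74488067626953)
74.5 ((171.75, 224.75001525878906), (9.192387580871582, 9.899494171142578), 45.0)
55.0 ((162.5498046875, 205.18673706054688), (3.349614381790161, 23.25405502319336), 75.0685806274414)
1894.0 ((263.6529235839844, 193.51174926757812), (39.26860427856445, 50.619686126708984), 4.39870548248291)
63.0 ((263.5, 193.5), (8.485280990600586, 8.485280990600586), 45.0)
```

View pics/crop0.png

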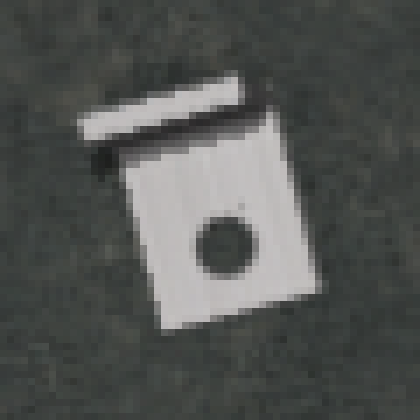

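View pics/crop1.png

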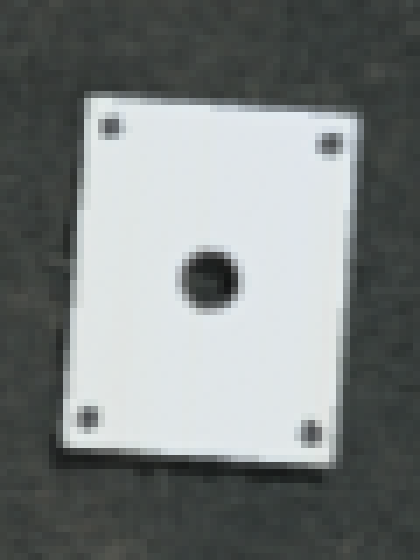

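View pics/crop2.png

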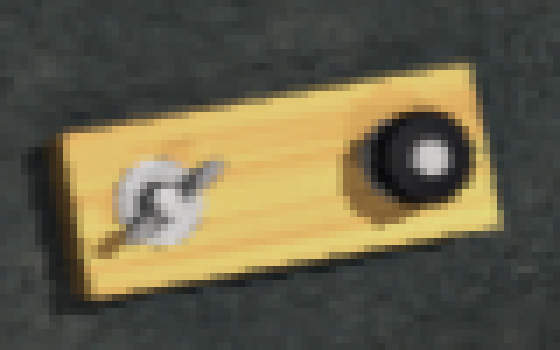

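```bash
python3 - <<'E'
from h import *
d=load("top0"); im=d["img"][:,:,::-1].copy()
hsv=cv2.cvtColor(im,cv2.COLOR_BGR2HSV)
m=((hsv[...,2]>130)&(hsv[...,1]<60)).astype(np.uint8)
cs,_=cv2.findContours(m,cv2.RETR_CCOMP,cv2.CHAIN_APPROX_NONE)
def info(name,c,z):
    w=onz(d,c.reshape(-1,2),z)[:,:2].astype(np.float32)*1000
    r=cv2.minAreaRect(w); M=cv2.moments(w.reshape(-1,1,2)); print(name,"ctr",r[0],"size",r[1],"ang",r[2],"cent",M['m10']/M['m00'],M['m01']/M['m00'])
for c in cs:
    a=cv2.contourArea(c); (x,y),_,_=cv2.minAreaRect(c)
    if a>20 and 140<x<420 and 150<y<260:
        if x<200: info("fence", c, .057 if a<60 else .008)
        elif x<300: info("plate",c,.03)
k=(hsv[...,2]<60).astype(np.uint8); k[:,:375]=0;k[:,415:]=0;k[:217]=0;k[:240:][:0]=0;k[240:]=0
cs,_=cv2.findContours(k,cv2.RETR_EXTERNAL,cv2.CHAIN_APPROX_NONE)
c=max(cs,key=cv2.contourArea); print(cv2.minEnclosingCircle(c),cv2.boundingRect(c)); info("knob",c,.072)
w=((hsv[...,0]>10)&(hsv[...,0]<30)&(hsv[...,1]>90)&(hsv[...,2]>120)).astype(np.uint8); w[:,:335]=0;w[:,415:]=0;w[:205]=0;w[255:]=0
cs,_=cv2.findContours(w,cv2.RETR_EXTERNAL,cv2.CHAIN_APPROX_NONE)
info("stand",max(cs,key=cv2.contourArea),.04)
print("gleam",onz(d,[[396.5,227.3]],.075),"wingbase",onz(d,[[358,233.7]],.045))
from bench import ctrl
s=ctrl.get_state(); print(R.from_rotvec(s["tool_rot"]).as_matrix().round(3))
E
```

```text
fence ctr (495.3604736328125, 256.31927490234375) size (67.99542999267578, 60.03386688232422) ang 13.791826248168945 cent 493.66041603123523 255.5539066473083
fence ctr (486.3751220703125, 254.01075744628906) size (24.1680908203125, 25.670738220214844) ang 43.96811294555664 cent 486.39542440024275 254.03615256480717
fence ctr (534.630615234375, 265.3039855957031) size (8.454754829406738, 57.92910385131836) ang 13.61941146850586 cent 534.7321554197598 265.0511566437549
plate ctr (560.285400390625, 11.35123062133789) size (101.5947494506836, 131.18212890625) ang 84.09823608398438 cent 560.2600420218786 11.330306850262987
plate ctr (560.1328735351562, 11.735469818115234) size (22.002309799194336, 21.94860076904297) ang 43.447113037109375 cent 560.13065966924 11.735402369698516
((394.3387145996094, 227.0806427001953), 6.978767395019531) (388, 221, 14, 13)
knob ctr (464.5902099609375, -310.089111328125) size (32.09423828125, 29.597131729125977) ang 88.53803253173828 cent 464.2567425081845 -310.02451919461004
stand ctr (457.86865234375, -268.08551025390625) size (61.20920944213867, 152.1807098388672) ang 8.498442649841309 cent 457.7751805984716 -268.1789975160383
gleam [[ 0.46368446 -0.31413447  0.075     ]] wingbase [[ 0.45028195 -0.22505826  0.045     ]]
[[ 0.361 -0.001  0.932]
 [-0.932  0.001  0.361]
 [-0.002 -1.    -0.   ]]
```

```bash
cat >> h.py <<'E'
def jaw(s): 
    m=R.from_rotvec(s["tool_rot"]).as_matrix(); return np.degrees(np.arctan2(m[1,0],m[0,0]))
def plan(p0,a0,wps,f):
    """p0 mm, a0 deg; wps list of (x,y,z mm,ang,nrows). tool y assumed down; rows: tool x,y,z mm, yaw."""
    p=np.array(p0,float);a=float(a0);out=[]
    for (x,y,z,ang,n) in wps:
        t=np.array([x,y,z],float)
        for i in range(n):
            k=n-i; dp=(t-p)/k; da=(ang-a)/k; r=np.radians(a)
            ex=np.array([np.cos(r),np.sin(r),0]); ez=np.array([-np.sin(r),np.cos(r),0])
            row=[round(dp@ex,0 if k>1 else 1),round(-dp[2],0 if k>1 else 1),round(dp@ez,0 if k>1 else 1),round(-da,1)]
            p=p+row[0]*ex+row[2]*ez+np.array([0,0,-row[1]]); a-=row[3]
            out.append(row+[f])
    print(len(out),"rows end",p.round(1),round(a,2)); print("; ".join(" ".join(f"{v:g}" for v in r) for r in out))
def st():
    from bench import ctrl
    s=ctrl.get_state(); print("t",round(s["time"],2),"p",(s["position"]*1000).round(1),"jaw",round(jaw(s),2),"F",s["ft_force"].round(1),"gw",round(s["grip_width"],3)); 
    print("tooly",R.from_rotvec(s["tool_rot"]).as_matrix()[:,1].round(4)); return s
E
python3 - <<'E'
from h import *
d=load("wrist0"); T=d["camera_from_world"]; c=-T[:3,:3].T@T[:3,3]; s=st(); M=R.from_rotvec(s["tool_rot"]).as_matrix()
print("cam in tool",M.T@(c-s["position"]),"view dir in tool",M.T@(-T[2,:3]), "up in tool", M.T@T[1,:3])
p=s["position"]*1000
# ez: tool z with y down: x × y = z ; check
print(M[:,2].round(3))
plan(p,jaw(s),[(560,-230,200,-30,9),(485,243,180,13.6,10)],0)
E
```

```text
t 0.15 p [ 234.7 -605.6  197. ] jaw -68.81 F [-0.1  0.2 -0.3] gw 1.002
tooly [-6.0e-04  1.4e-03 -1.0e+00]
cam in tool [ 0.00123865 -0.18825688  0.07180449] view dir in tool [-8.50863482e-04  9.64658741e-01 -2.63501025e-01] up in tool [-0.00160905  0.26349946  0.9646582 ]
[ 0.932  0.361 -0.   ]
19 rows end [485. 243. 180.] 13.59
-26 -0 49 -4.3 0; -22 -0 51 -4.3 0; -18 -0 52 -4.3 0; -14 -1 53 -4.3 0; -10 -0 54 -4.3 0; -6 -1 55 -4.3 0; -2 -0 55 -4.3 0; 2 -1 55 -4.4 0; 5.4 -0 55.5 -4.3 0; -30 2 37 -4.4 0; -27 2 39 -4.4 0; -24 2 41 -4.4 0; -21 2 43 -4.3 0; -18 2 45 -4.4 0; -14 2 46 -4.3 0; -11 2 47 -4.4 0; -7 2 47 -4.3 0; -3 2 48 -4.4 0; 0.5 2 48.1 -4.3 0
```

```bash
python3 - <<'E'
from h import *
s=st(); p=s["position"]*1000
plan(p,jaw(s),[(560,-230,190,-30,9),(519,199,130,13.6,10)],0)
E
```

```text
t 0.15 p [ 234.7 -605.6  197. ] jaw -68.81 F [-0.1  0.2 -0.3] gw 1.002
tooly [-6.0e-04  1.4e-03 -1.0e+00]
19 rows end [519. 199. 130.] 13.59
-26 1 49 -4.3 0; -22 1 51 -4.3 0; -18 1 52 -4.3 0; -14 1 53 -4.3 0; -10 1 54 -4.3 0; -6 0 55 -4.3 0; -2 1 55 -4.3 0; 2 0 55 -4.4 0; 5.4 1 55.5 -4.3 0; -25 6 35 -4.4 0; -22 6 37 -4.4 0; -19 6 39 -4.4 0; -16 6 40 -4.3 0; -13 6 41 -4.4 0; -10 6 42 -4.3 0; -7 6 42 -4.4 0; -4 6 43 -4.3 0; -1 6 43 -4.4 0; 2.4 6 43.4 -4.3 0
```

drive_tool(increments="-26 1 49 -4.3 0; -22 1 51 -4.3 0; -18 1 52 -4.3 0; -14 1 53 -4.3 0; -10 1 54 -4.3 0; -6 0 55 -4.3 0; -2 1 55 -4.3 0; 2 0 55 -4.4 0; 5.4 1 55.5 -4.3 0; -25 6 35 -4.4 0; -22 6 37 -4.4 0; -19 6 39 -4.4 0; -16 6 40 -4.3 0; -13 6 41 -4.4 0; -10 6 42 -4.3 0; -7 6 42 -4.4 0; -4 6 43 -4.3 0; -1 6 43 -4.4 0; 2.4 6 43.4 -4.3 0; 0 0 0 0 0")

```text
time: 2.65
position: [0.5171, 0.2031, 0.1304]
tool_rot: [-1.56, -0.191, 0.193]
ft_force: [0.4, -0.3, 0.3]
grip_width: 1.0
```

```bash
python3 - <<'E'
from h import *
snap("wrist","w1"); snap("scene","s1"); st()
E
```

```text
t 2.75 p [518.9 198.4 130.5] jaw 13.62 F [-0.  -1.  -0.3] gw 0.996
tooly [-6.e-04 -6.e-04 -1.e+00]
```

View pics/w1.png

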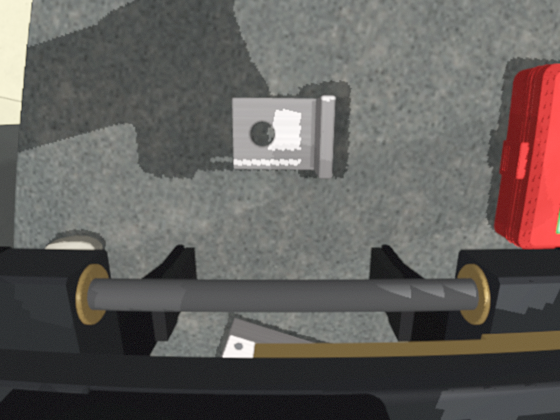

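```bash
python3 - <<'E'
from h import *
d=load("w1"); im=d["img"][:,:,::-1].copy()
x,y,w,h=220,85,130,105
cv2.imwrite("pics/w1c.png",cv2.resize(im[y:y+h,x:x+w],None,fx=6,fy=5.7*6/6,interpolation=cv2.INTER_NEAREST))
for n,uv,z in [("hole",(262,133),.008),("walltop TL",(320.5,97.5),.057),("TR",(334.5,97.5),.057),("BL",(319,177),.057),("BR",(333,177),.057),("foot TL",(232.5,98),.008),("BL",(232.5,169.5),.008)]:
    print(n,(onz(d,[uv],z)*1000).round(1))
E
```

```text
hole [[485.9 254.2   8. ]]
walltop TL [[522.9 291.4  57. ]]
TR [[532.6 293.9  57. ]]
BL [[537.2 235.7  57. ]]
BR [[547.4 238.3  57. ]]
foot TL [[454.8 276.7   8. ]]
BL [[467.8 216.9   8. ]]
```

View pics/w1c.png

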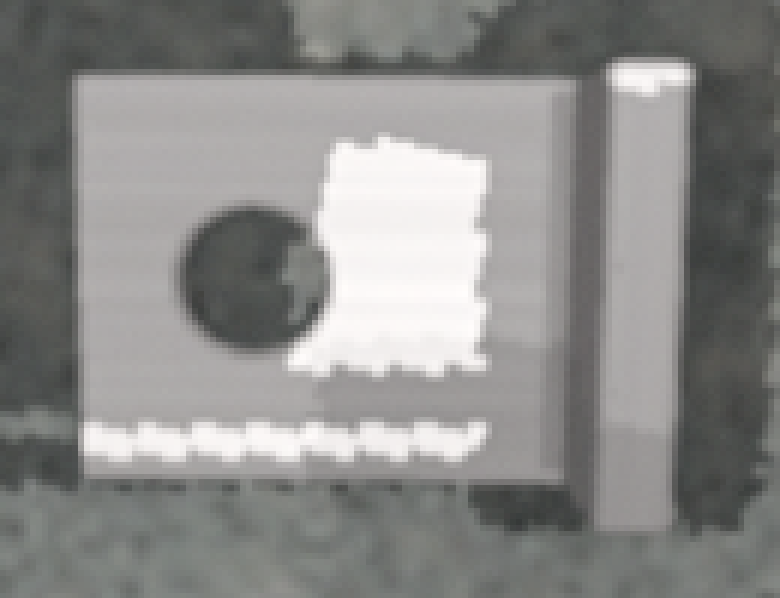

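View pics/s1.png

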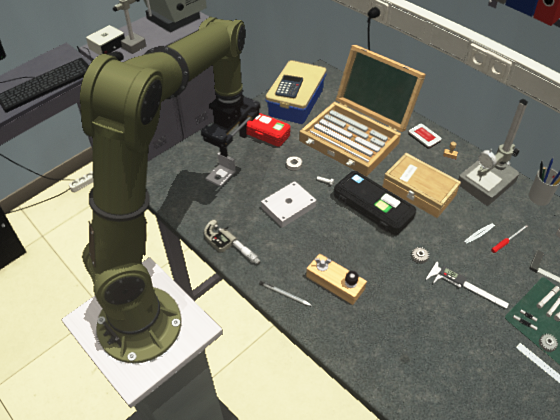

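```bash
python3 - <<'E'
from h import *
s=st(); p=s["position"]*1000
plan((519,199,130),13.62,[(534.8,265.2,100,13.6,3),(534.8,265.2,17.3,13.6,6)],0)
E
```

```text
t 2.75 p [518.9 198.4 130.5] jaw 13.62 F [-0.  -1.  -0.3] gw 0.996
tooly [-6.e-04 -6.e-04 -1.e+00]
9 rows end [534.8 265.2  17.3] 13.62
10 10 20 0 0; 10 10 20 0 0; 10.9 10 20.6 0 0; 0 14 0 0 0; 0 14 0 0 0; 0 14 0 0 0; 0 14 0 0 0; 0 13 0 0 0; 0 13.7 0 0 0
```

drive_tool(increments="10 10 20 0 0; 10 10 20 0 0; 10.9 10 20.6 0 0; 0 14 0 0 0; 0 14 0 0 0; 0 14 0 0 0; 0 14 0 0 0; 0 13 0 0 0; 0 13.7 0 0 0; 0 0 0 0 0; 0 0 0 0 0", squeeze=40)

```text
time: 4.12
position: [0.5352, 0.265, 0.0184]
tool_rot: [-1.563, -0.187, 0.186]
ft_force: [0.3, -0.4, -0.1]
grip_width: 1.002
```

drive_tool(increments="0 0 0 0 255; 0 0 0 0 255; 0 0 0 0 255; 0 0 0 0 255; 0 0 0 0 255; 0 0 0 0 255; 0 0 0 0 255; 0 0 0 0 255", squeeze=40)

```text
time: 5.12
position: [0.535, 0.2647, 0.0181]
tool_rot: [-1.563, -0.186, 0.186]
ft_force: [0.1, 0.7, 0.3]
grip_width: 0.172
```

```bash
python3 - <<'E'
from h import *
snap("top","t2"); snap("wrist","w2"); s=st()
plan((534.8,265.2,17.3),13.62,[(534.8,265.2,97.3,13.6,4)],255)
E
```

```text
t 5.22 p [534.9 264.6  18.1] jaw 13.59 F [ 0.  -0.7 -0.1] gw 0.11
tooly [-2.e-04 -2.e-04 -1.e+00]
4 rows end [534.8 265.2  97.3] 13.62
0 -20 0 0 255; 0 -20 0 0 255; 0 -20 0 0 255; 0 -20 0 0 255
```

View pics/w2.png

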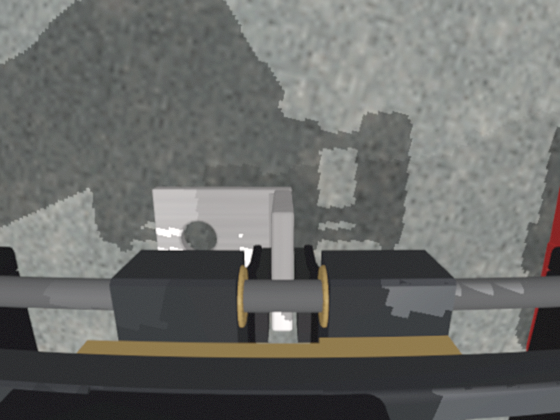

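drive_tool(increments="0 0 0 0 255; 0 0 0 0 255; 0 0 0 0 255; 0 -10 0 0 255; 0 -30 0 0 255; 0 -40 0 0 255; 0 0 0 0 255; 0 0 0 0 255", squeeze=40)

```text
time: 6.22
position: [0.5345, 0.2641, 0.0973]
tool_rot: [-1.564, -0.185, 0.187]
ft_force: [0.2, -0.4, -2.9]
grip_width: 0.108
```

```bash
python3 - <<'E'
from h import *
snap("wrist","w3"); s=st()
E
```

```text
t 6.28 p [534.  263.8  96.6] jaw 13.58 F [ 0.2  0.1 -2.5] gw 0.106
tooly [-0.0023 -0.0014 -1.    ]
```

View pics/w3.png

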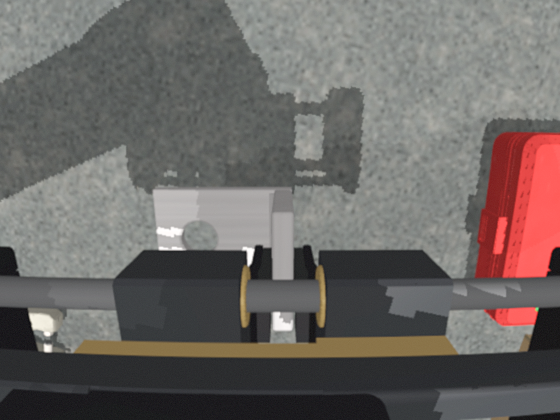

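```bash
python3 - <<'E'
from h import *
from bench import ctrl
s=st(); M=R.from_rotvec(s["tool_rot"]).as_matrix()
d=load("w3"); P=onz(d,[(199.5,237)],s["position"][2]-.0101)[0]
print("hole in tool",(M.T@(P-s["position"])*1000).round(1))
d2=load("w2"); P=onz(d2,[(199,238)],.008)[0]; print((P*1000).round(1))
plan((534,264,97),13.58,[(602,-75,130,-5.9,8)],255)
# plate angle from screws in top image
d=load("top0"); g=cv2.cvtColor(d["img"],cv2.COLOR_RGB2GRAY)
W=[]
for (u,v) in [(250,172),(281,174.5),(246.5,213.5),(278.5,215.5)]:
    u0,v0=int(u)-4,int(v)-4; c=np.clip(200-g[v0:v0+9,u0:u0+9].astype(float),0,None); yy,xx=np.mgrid[:9,:9]
    uv=(u0+(c*xx).sum()/c.sum(), v0+(c*yy).sum()/c.sum()); W.append(onz(d,[uv],.031)[0][:2]*1000)
W=np.array(W); print(W.round(1),W.mean(0))
f=lambda v:np.degrees(np.arctan2(v[1],v[0]))
print(f(W[0]-W[2]),f(W[1]-W[3]),f(W[0]-W[1])-90,f(W[2]-W[3])-90)
E
```

```text
t 6.28 p [534.  263.8  96.6] jaw 13.58 F [ 0.2  0.1 -2.5] gw 0.106
tooly [-0.0023 -0.0014 -1.    ]
hole in tool [-49.3  10.2   0.9]
[486.3 253.3   8. ]
8 rows end [602. -75. 130.] -5.92
-2 -4 -43 2.4 255; 0 -4 -43 2.4 255; 2 -4 -43 2.4 255; 4 -4 -43 2.5 255; 6 -4 -43 2.4 255; 7 -4 -43 2.5 255; 9 -4 -42 2.4 255; 11.5 -5 -42 2.5 255
[[618.7  47.6]
 [609.1 -40.2]
 [511.2  64.3]
 [501.8 -29.4]] [560.21230869  10.5844983 ]
-8.812593293439889 -5.7461708938898814 -6.2849840966605655 -5.720028340820974
```

drive_tool(increments="-2 -4 -43 2.4 255; 0 -4 -43 2.4 255; 2 -4 -43 2.4 255; 4 -4 -43 2.5 255; 6 -4 -43 2.4 255; 7 -4 -43 2.5 255; 9 -4 -42 2.4 255; 11.5 -5 -42 2.5 255; 0 0 0 0 255; 0 0 0 0 255")

```text
time: 7.52
position: [0.602, -0.0735, 0.1295]
tool_rot: [-1.568, 0.083, -0.079]
ft_force: [0.1, 1.1, -2.5]
grip_width: 0.11
```

```bash
python3 - <<'E'
from h import *
d=snap("wrist","w4"); s=st()
im=d["img"][:,:,::-1].copy(); hsv=cv2.cvtColor(im,cv2.COLOR_BGR2HSV)
m=((hsv[...,2]>140)&(hsv[...,1]<60)).astype(np.uint8); m[235:]=0
cs,_=cv2.findContours(m,cv2.RETR_CCOMP,cv2.CHAIN_APPROX_NONE)
for c in cs:
    if cv2.contourArea(c)>200:
        w=(onz(d,c.reshape(-1,2),.03)[:,:2]*1000).astype(np.float32); print(cv2.contourArea(c),cv2.boundingRect(c),cv2.minAreaRect(w))
E
```

```text
t 7.58 p [602.2 -72.5 129.9] jaw -5.8 F [-1.3 -0.7 -2.7] gw 0.112
tooly [-0.0022  0.0015 -1.    ]
625.5 (466, 188, 27, 35) ((770.4071044921875, -92.30870056152344), (30.12540626525879, 23.875619888305664), 87.86762237548828)
1173.0 (0, 153, 28, 82) ((361.0522155761719, -40.99939727783203), (23.05683135986328, 73.66444396972656), 0.025799253955483437)
505.5 (516, 94, 29, 31) ((812.7208862304688, -15.766528129577637), (25.13545036315918, 24.746788024902344), 3.3107314109802246)
886.5 (390, 64, 39, 65) ((710.7818603515625, 4.175081253051758), (19.316692352294922, 51.33808135986328), 14.313133239746094)
21010.0 (132, 37, 171, 133) ((559.5751342773438, 10.95303726196289), (101.63809204101562, 131.47222900390625), 84.23279571533203)
479.0 (144, 152, 72, 16) ((521.0863037109375, -28.071651458740234), (12.384660720825195, 59.67353057861328), 83.76195526123047)
730.0 (203, 90, 31, 32) ((558.9427490234375, 10.81696891784668), (23.615650177001953, 23.995532989501953), 37.25434875488281)
```

View pics/w4.png

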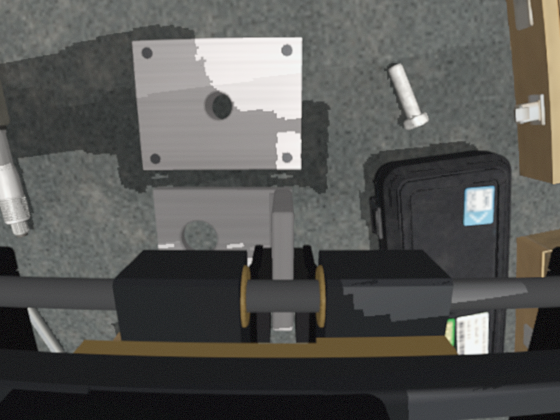

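```bash
python3 - <<'E'
from h import *
s=st()
plan((602,-75,130),-5.92,[(609.4,5.05,100,-5.8,3),(609.4,5.05,62,-5.8,3)],255)
E
```

```text
t 7.58 p [602.2 -72.5 129.9] jaw -5.8 F [-1.3 -0.7 -2.7] gw 0.112
tooly [-0.0022  0.0015 -1.    ]
6 rows end [609.5   5.1  62. ] -5.82
-0 10 27 -0 255; -0 10 27 -0.1 255; -0.8 10 26.4 -0 255; -0 13 -0 -0 255; -0 12 -0 -0 255; -0 13 -0 -0 255
```

drive_tool(increments="0 10 27 0 255; 0 10 27 -0.1 255; -0.8 10 26.4 0 255; 0 13 0 0 255; 0 12 0 0 255; 0 13 0 0 255; 0 0 0 0 255; 0 0 0 0 255; 0 0 0 0 255")

```text
time: 8.7
position: [0.611, 0.0055, 0.0638]
tool_rot: [-1.569, 0.079, -0.081]
ft_force: [-0.2, 0.0, -2.9]
grip_width: 0.111
```

```bash
python3 - <<'E'
from h import *
d=snap("wrist","w5"); s=st()
im=d["img"][:,:,::-1].copy()
c=cv2.resize(im[150:310,120:380],None,fx=3,fy=3,interpolation=cv2.INTER_CUBIC); cv2.imwrite("pics/w5c.png",c)
E
```

```text
t 8.75 p [611.    5.6  63.7] jaw -5.83 F [ 0.3  0.3 -1.8] gw 0.115
tooly [ 1.1e-03 -1.0e-04 -1.0e+00]
```

View pics/w5c.png

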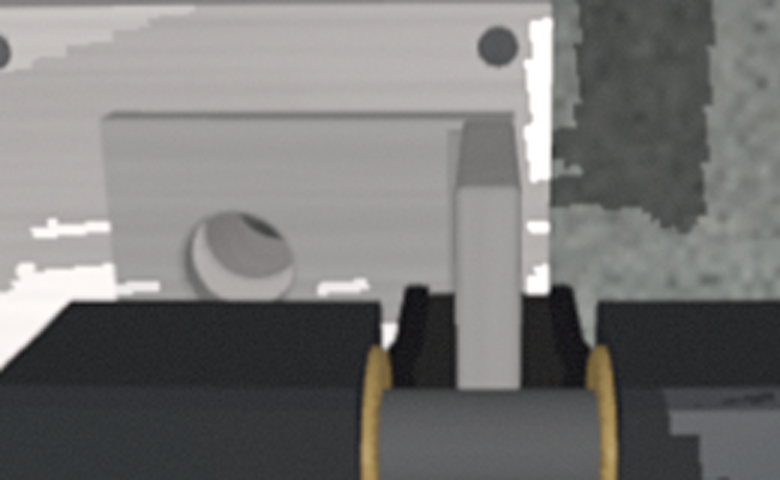

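drive_tool(increments="-1.4 4 -0.6 0 255; 0 4 0 0 255; 0 4.5 0 0 255; 0 0 0 0 255; 0 0 0 0 255; 0 0 0 0 255")

```text
time: 9.5
position: [0.6092, 0.0053, 0.0508]
tool_rot: [-1.569, 0.079, -0.08]
ft_force: [-0.1, -0.1, -3.0]
grip_width: 0.113
```

```bash
python3 - <<'E'
from h import *
d=snap("wrist","w6"); s=st()
im=d["img"][:,:,::-1].copy()
c=cv2.resize(im[150:310,120:380],None,fx=3,fy=3,interpolation=cv2.INTER_CUBIC); cv2.imwrite("pics/w6c.png",c)
E
```

```text
t 9.55 p [609.2   5.3  50.8] jaw -5.81 F [-0.2 -0.3 -2.7] gw 0.114
tooly [ 3.e-04 -0.e+00 -1.e+00]
```

View pics/w6c.png

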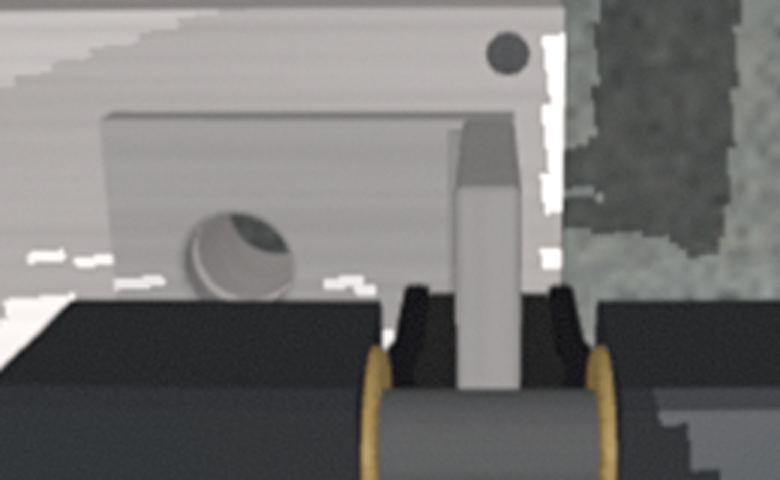

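```bash
python3 - <<'E'
from h import *
def cen(d,u,v,r=7):
    g=cv2.cvtColor(d["img"],cv2.COLOR_RGB2GRAY).astype(float); u0,v0=int(u)-r,int(v)-r
    w=g[v0:v0+2*r+1,u0:u0+2*r+1]; c=np.clip(110-w,0,None); yy,xx=np.mgrid[:2*r+1,:2*r+1]; return (u0+(c*xx).sum()/c.sum(),v0+(c*yy).sum()/c.sum())
d4=load("w4");d6=load("w6")
S4=[onz(d4,[cen(d4,*p)],.031)[0]*1000 for p in [(147,53),(287,50),(155,158),(287,157)]]
print(np.round(S4,1),np.mean(S4,0))
c4=np.mean(S4,0); u=cen(d6,120+507/3,150+53/3); print(u)
S6=onz(d6,[u],.031)[0]*1000; print("screw w6",S6, "-> plate centre by w6",S6+c4-S4[1])
# fence hole rim in w6 : pts on top rim
pts=np.array([(186,248),(196,225),(215,212),(237,209),(262,214),(283,230),(293,250),(295,265),(190,270),(200,287)])/3+[120,150]
W=onz(d6,pts,.0508-.0101)[:,:2]*1000
A=np.c_[2*W,np.ones(len(W))]; x=np.linalg.lstsq(A,(W**2).sum(1),rcond=None)[0]; print("fence hole",x[:2],"r",np.sqrt(x[2]+x[0]**2+x[1]**2))
E
```

```text
[[509.6  56.9  31. ]
 [  nan   nan   nan]
 [501.6 -24.9  31. ]
 [  nan   nan   nan]] [nan nan nan]
(np.float64(288.77880794701986), np.float64(167.6274834437086))
screw w6 [617.45448004  45.96474793  31.        ] -> plate centre by w6 [nan nan nan]
fence hole [560.75592762  11.70347598] r 10.752964348621715<stdin>:4: RuntimeWarning: invalid value encountered in scalar divide
```

```bash
python3 - <<'E'
from h import *
def cen(d,u,v,r=8):
    g=cv2.cvtColor(d["img"],cv2.COLOR_RGB2GRAY).astype(float); u0,v0=int(u)-r,int(v)-r
    w=g[v0:v0+2*r+1,u0:u0+2*r+1]; t=(w.min()+np.median(w))/2; m=(w<t).astype(np.uint8)
    n,l,s,c=cv2.connectedComponentsWithStats(m); b=min(range(1,n),key=lambda k:np.hypot(*(c[k]-r))); return c[b]+[u0,v0]
d4=load("w4");d6=load("w6")
U=[cen(d4,*p) for p in [(147,53),(287,50),(155,158),(287,157)]]; print(np.round(U,1))
S4=onz(d4,U,.031)*1000; print(S4.round(1),S4.mean(0))
u=cen(d6,120+507/3,150+53/3); S6=onz(d6,[u],.031)[0]*1000
print(u,"screw w6",S6,"-> plate centre by w6",S6+S4.mean(0)-S4[1])
E
python3 - <<'E'
from h import *
d=load("w4");c=cv2.resize(d["img"][20:190,110:330,::-1],None,fx=3.5,fy=3.5,interpolation=cv2.INTER_CUBIC);cv2.imwrite("pics/w4c.png",c)
E
```

```text
[[146.5  52.6]
 [286.3  49.8]
 [154.8 158.5]
 [286.5 157.2]]
[[509.6  56.8  31. ]
 [617.2  46.3  31. ]
 [501.5 -25.   31. ]
 [609.2 -35.3  31. ]] [559.39399006  10.71418635  31.        ]
[288.75396825 167.57936508] screw w6 [617.44256205  45.99475583  31.        ] -> plate centre by w6 [559.59944587  10.38907773  31.        ]
```

View pics/w4c.png

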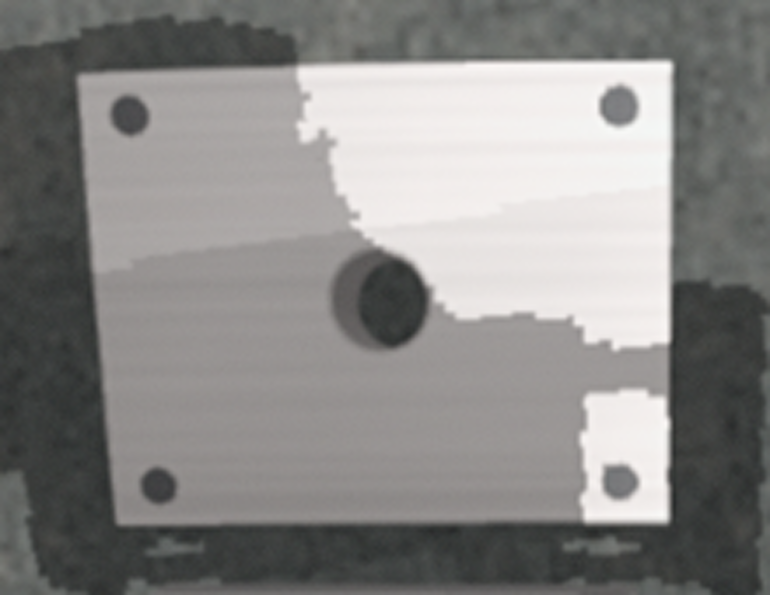

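drive_tool(increments="-0.7 0 -0.9 -0.1 255; 0 1 0 0 255; 0 1 0 0 255; 0 1 0 0 255; 0 0 0 0 255; 0 0 0 0 255; 0 0 0 0 255")

```text
time: 10.42
position: [0.6084, 0.0044, 0.0481]
tool_rot: [-1.57, 0.078, -0.079]
ft_force: [-2.4, -0.5, 2.6]
grip_width: 0.113
```

```bash
python3 - <<'E'
from h import *
s=st()
E
```

```text
t 10.43 p [608.4   4.4  48.1] jaw -5.71 F [-2.4 -0.5  2.6] gw 0.113
tooly [ 3.e-04 -3.e-04 -1.e+00]
```

drive_tool(increments="0 0 0 0 79; 0 0 0 0 79; 0 0 0 0 79; 0 0 0 0 79; 0 0 0 0 79")

```text
time: 11.05
position: [0.6082, 0.0045, 0.0475]
tool_rot: [-1.569, 0.078, -0.078]
ft_force: [-0.3, -0.2, 0.1]
grip_width: 0.594
```

```bash
python3 - <<'E'
from h import *
s=st()
plan((608.4,4.4,48.1),-5.7,[(608.4,4.4,128.1,-5.7,3),(405,-302,165,-95.7,12)],79)
E
```

```text
t 11.05 p [608.2   4.5  47.5] jaw -5.71 F [-0.3 -0.2  0.1] gw 0.594
tooly [-0. -0. -1.]
15 rows end [ 405. -302.  165.] -95.7
0 -27 0 -0 79; 0 -26 0 -0 79; 0 -27 0 -0 79; -14 -3 -27 7.5 79; -11 -3 -29 7.5 79; -7 -3 -30 7.5 79; -3 -3 -30 7.5 79; 1 -3 -31 7.5 79; 5 -3 -30 7.5 79; 9 -3 -29 7.5 79; 13 -3 -28 7.5 79; 16 -3 -26 7.5 79; 20 -3 -24 7.5 79; 22 -3 -21 7.5 79; 25.4 -3.9 -17 7.5 79
```

drive_tool(increments="0 -15 0 0 79; 0 -30 0 0 79; 0 -35 0 0 79; -14 -3 -27 7.5 79; -11 -3 -29 7.5 79; -7 -3 -30 7.5 79; -3 -3 -30 7.5 79; 1 -3 -31 7.5 79; 5 -3 -30 7.5 79; 9 -3 -29 7.5 79; 13 -3 -28 7.5 79; 16 -3 -26 7.5 79; 20 -3 -24 7.5 79; 22 -3 -21 7.5 79; 25.4 -3.9 -17 7.5 79; 0 0 0 0 79; 0 0 0 0 79")

```text
time: 13.18
position: [0.4056, -0.301, 0.1652]
tool_rot: [-1.161, 1.28, -1.281]
ft_force: [1.0, -0.1, 0.6]
grip_width: 0.689
```

```bash
python3 - <<'E'
from h import *
d=snap("wrist","w7"); t=snap("top","t7"); s=st()
cv2.imwrite("pics/t7c.png",cv2.resize(t["img"][150:240,225:305,::-1],None,fx=6,fy=6,interpolation=cv2.INTER_NEAREST))
E
```

```text
t 13.28 p [ 405.7 -300.6  164.8] jaw -95.53 F [ 0.3 -0.2  0.5] gw 0.697
tooly [ 5.e-04  1.e-04 -1.e+00]
```

View pics/w7.png

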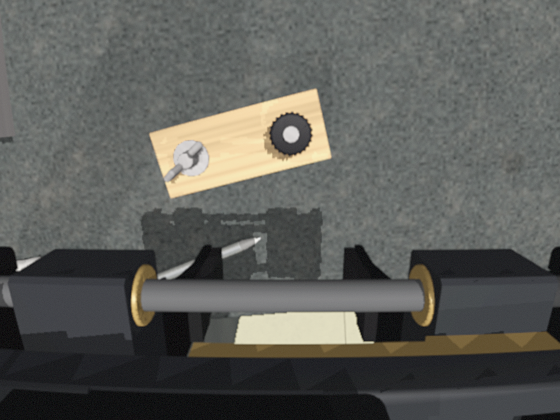

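View pics/t7c.png

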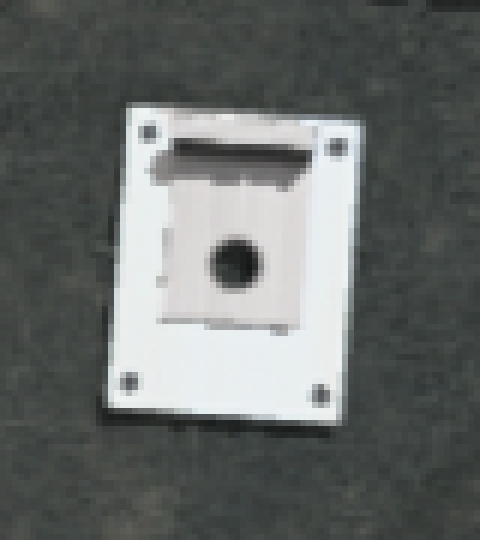

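```bash
python3 - <<'E'
from h import *
def sub(d,u,v,r,z,thr):
    g=cv2.cvtColor(d["img"],cv2.COLOR_RGB2GRAY).astype(float)[v-r:v+r+1,u-r:u+r+1]
    yy,xx=np.mgrid[-r:r+1,-r:r+1]; c=np.clip(thr-g,0,thr*.6); c[np.hypot(xx,yy)>r]=0
    uv=(u+(c*xx).sum()/c.sum(),v+(c*yy).sum()/c.sum()); print(np.round(uv,2),(onz(d,[uv],z)*1000).round(1))
print("plate hole before");sub(load("top0"),263,193,7,.03,150)
print("fence hole now");sub(load("t7"),264,194,7,.038,150)
d=load("w7"); im=d["img"]; hsv=cv2.cvtColor(im,cv2.COLOR_RGB2HSV)
k=(hsv[...,2]<75).astype(np.uint8); k[:,:265]=0;k[:,318:]=0;k[:105]=0;k[162:]=0
cs,_=cv2.findContours(k,cv2.RETR_EXTERNAL,cv2.CHAIN_APPROX_NONE); c=max(cs,key=cv2.contourArea)
print(cv2.minEnclosingCircle(c),cv2.fitEllipse(c))
for z in (.065,.075): print(z,onz(d,[cv2.minEnclosingCircle(c)[0],cv2.fitEllipse(c)[0]],z)*1000)
w=((im[...,0]>200)&(hsv[...,1]<25)).astype(np.uint8); 
g=((hsv[...,2]>150)&(hsv[...,1]<40)).astype(np.uint8); g[:,:280]=0;g[:,302:]=0;g[:122]=0;g[146:]=0
M=cv2.moments(g,True); u=(M['m10']/M['m00'],M['m01']/M['m00']); print("cap",M['m00'],u,onz(d,[u],.0755)*1000)
cv2.imwrite("pics/w7c.png",cv2.resize(im[80:210,140:340,::-1],None,fx=4,fy=4,interpolation=cv2.INTER_CUBIC))
E
```

```text
plate hole before
[263.66 193.48] [[560.2  11.3  30. ]]
fence hole now
[263.85 193.5 ] [[559.3  10.7  38. ]]
((290.3823547363281, 133.7941131591797), 21.250986099243164) ((290.1893005371094, 133.56837463378906), (39.4781379699707, 40.39850616455078), 24.022798538208008)
0.065 [[ 463.15363598 -313.92303838   65.        ]
 [ 463.34645223 -313.78475663   65.        ]]
0.075 [[ 463.64317401 -313.76011891   75.        ]
 [ 463.8293107  -313.62662752   75.        ]]
cap 210.0 (290.65238095238095, 133.9904761904762) [[ 463.49846164 -313.94668888   75.5       ]]
```

View pics/w7c.png

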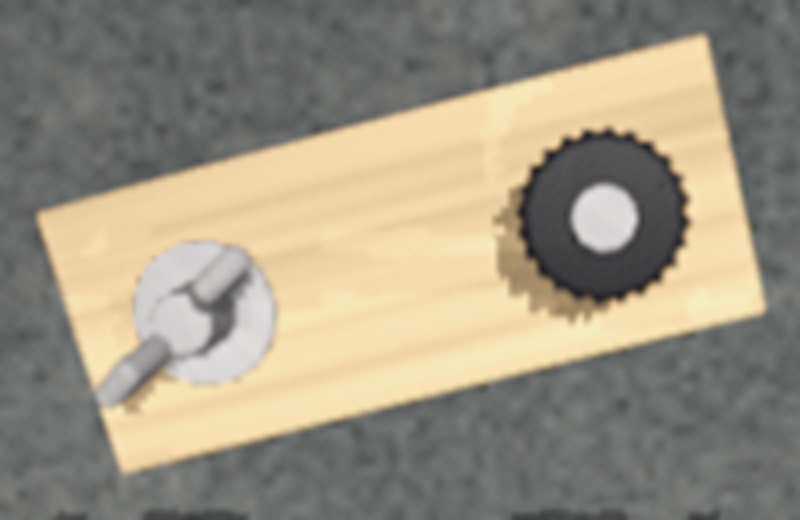

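```bash
python3 - <<'E'
from h import *
s=st()
plan((405,-302,165),-95.7,[(463.5,-313.9,100,-95.7,4)],79)
E
```

```text
t 13.28 p [ 405.7 -300.6  164.8] jaw -95.53 F [ 0.3 -0.2  0.5] gw 0.697
tooly [ 5.e-04  1.e-04 -1.e+00]
4 rows end [ 463.5 -313.9  100. ] -95.7
2 16 15 -0 79; 1 16 15 -0 79; 2 16 15 -0 79; 1 17 14.4 -0 79
```

drive_tool(increments="2 16 15 0 79; 1 16 15 0 79; 2 16 15 0 79; 1 17 14.4 0 79; 0 0 0 0 79; 0 0 0 0 79; 0 0 0 0 79")

```text
time: 14.15
position: [0.4633, -0.314, 0.1005]
tool_rot: [-1.16, 1.281, -1.283]
ft_force: [0.8, -0.1, 0.2]
grip_width: 0.694
```

Well tracked. I'll descend 54 mm and grip.

drive_tool(increments="0 12 0 0 79; 0 12 0 0 79; 0 12 0 0 79; 0 10 0 0 79; 0 8 0 0 79; 0 0 0 0 79; 0 0 0 0 79; 0 0 0 0 255; 0 0 0 0 255; 0 0 0 0 255; 0 0 0 0 255; 0 0 0 0 255; 0 0 0 0 255; 0 0 0 0 255", squeeze=30)

```text
time: 15.9
position: [0.4633, -0.3138, 0.0457]
tool_rot: [-1.16, 1.282, -1.282]
ft_force: [-0.2, 0.2, 1.0]
grip_width: 0.356
```

```bash
python3 - <<'E'
from h import *
d=snap("wrist","w8"); s=st()
E
```

```text
t 15.95 p [ 463.4 -313.8   45.7] jaw -95.71 F [0.1 1.4 1. ] gw 0.355
tooly [ 2.e-04 -2.e-04 -1.e+00]
```

View pics/w8.png

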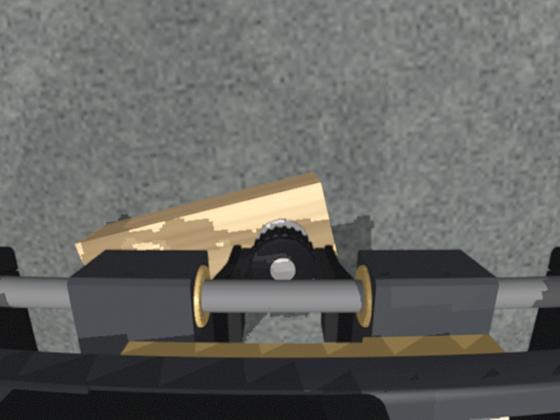

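drive_tool(increments="0 0 0 0 255; 0 -5 0 0 255; 0 -10 0 0 255; 0 -15 0 0 255; 0 -20 0 0 255; 0 -20 0 0 255; 0 -20 0 0 255; 0 0 0 0 255; 0 0 0 0 255; 0 0 0 0 255")

```text
time: 17.2
position: [0.4626, -0.3134, 0.1346]
tool_rot: [-1.161, 1.284, -1.281]
ft_force: [0.9, -1.3, -1.5]
grip_width: 0.355
```

```bash
python3 - <<'E'
from h import *
d=snap("wrist","w9"); e=snap("scene","s9"); s=st()
cv2.imwrite("pics/s9c.png",cv2.resize(e["img"][190:330,280:440,::-1],None,fx=4,fy=4,interpolation=cv2.INTER_CUBIC))
E
```

```text
t 17.3 p [ 462.8 -313.5  134.7] jaw -95.71 F [ 0.6  0.6 -0.6] gw 0.352
tooly [-1.2e-03  9.0e-04 -1.0e+00]
```

View pics/w9.png

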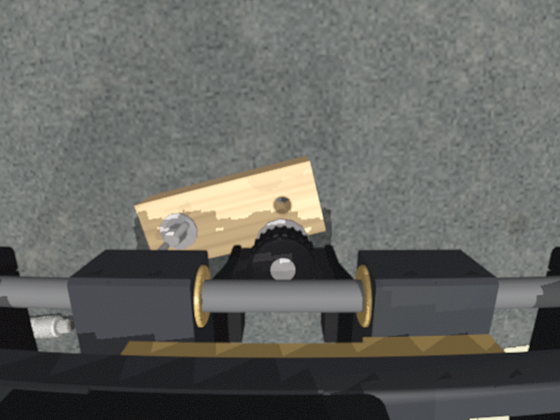

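View pics/s9c.png

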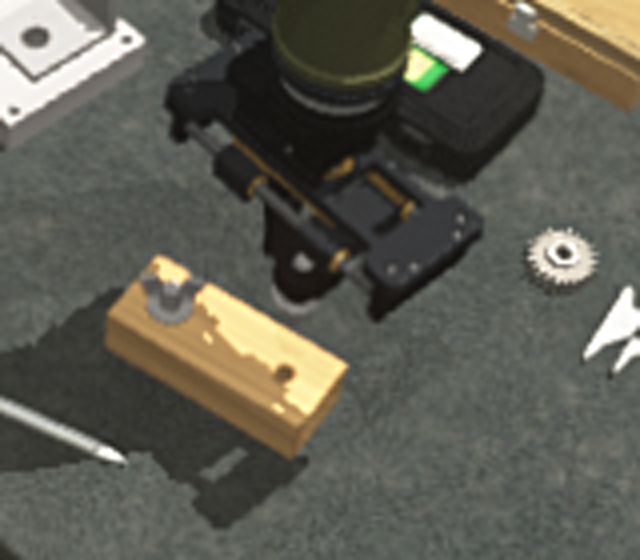

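```bash
python3 - <<'E'
from h import *
s=st()
plan((463.5,-313.9,136),-95.7,[(492,18,130,-95.7,8)],255)
E
```

```text
t 17.3 p [ 462.8 -313.5  134.7] jaw -95.71 F [ 0.6  0.6 -0.6] gw 0.352
tooly [-1.2e-03  9.0e-04 -1.0e+00]
8 rows end [492.  18. 130.] -95.7
-42 1 -1 -0 255; -42 1 -1 -0 255; -42 1 -0 -0 255; -41 1 -1 -0 255; -42 0 -0 -0 255; -41 1 -1 -0 255; -42 0 -0 -0 255; -41.1 1 -0.6 -0 255
```

drive_tool(increments="-25 1 -1 0 255; -42 1 -1 0 255; -42 1 0 0 255; -41 1 -1 0 255; -42 0 0 0 255; -41 1 -1 0 255; -42 0 0 0 255; -41 1 -0.6 0 255; -17 0 0 0 255; 0 0 0 0 255; 0 0 0 0 255; 0 0 0 0 255")

```text
time: 18.8
position: [0.4916, 0.0169, 0.1294]
tool_rot: [-1.16, 1.284, -1.284]
ft_force: [-0.1, -0.9, -1.2]
grip_width: 0.359
```

```bash
python3 - <<'E'
from h import *
d=snap("wrist","w10"); s=st()
E
```

```text
t 18.85 p [491.7  17.  129.4] jaw -95.82 F [ 0.9  0.2 -0.7] gw 0.352
tooly [-2.e-04 -3.e-04 -1.e+00]
```

View pics/w10.png

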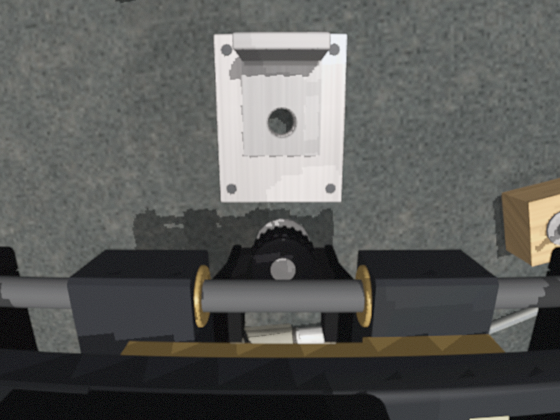

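```bash
python3 - <<'E'
from h import *
d=load("w10"); g=cv2.cvtColor(d["img"],cv2.COLOR_RGB2GRAY)
cv2.imwrite("pics/w10c.png",cv2.resize(d["img"][25:210,205:355,::-1],None,fx=3.2,fy=3.2,interpolation=cv2.INTER_CUBIC))
r=g[100:145,260:305]; m=(r<140).astype(np.uint8)
cs,_=cv2.findContours(m,cv2.RETR_EXTERNAL,cv2.CHAIN_APPROX_NONE); c=max(cs,key=cv2.contourArea)+[260,100]
W=(onz(d,c.reshape(-1,2),.038)[:,:2]*1000).astype(np.float32); print(cv2.minEnclosingCircle(W),cv2.fitEllipse(W))
c=np.array([(226,49),(334,49),(231.5,188.5),(330.5,188)]); P=onz(d,c,.031)*1000; print(P.round(1),P.mean(0))
# fence front (free) edge and wall top edge directions
print("foot edge",(onz(d,[(243,155.5),(319.5,156)],.038)*1000).round(1)); print("plate edge",(onz(d,[(220.5,201),(341,201.5)],.03)*1000).round(1))
print("walltop",(onz(d,[(232.5,33),(330,33),(235,47.5),(328.5,47.5)],.087)*1000).round(1))
E
```

```text
((558.9969482421875, 9.831347465515137), 11.12063980102539) ((559.5806274414062, 10.000503540039062), (19.92554473876953, 21.601722717285156), 16.730905532836914)
[[617.8  46.4  31. ]
 [609.5 -35.5  31. ]
 [509.6  56.6  31. ]
 [501.8 -25.3  31. ]] [559.6823632   10.56262448  31.        ]
foot edge [[536.4  42.7  38. ]
 [529.9 -17.5  38. ]]
plate edge [[499.7  67.5  30. ]
 [489.1 -33.5  30. ]]
walltop [[616.   33.9  87. ]
 [610.  -25.2  87. ]
 [607.5  33.4  87. ]
 [601.7 -23.6  87. ]]
```

View pics/w10c.png

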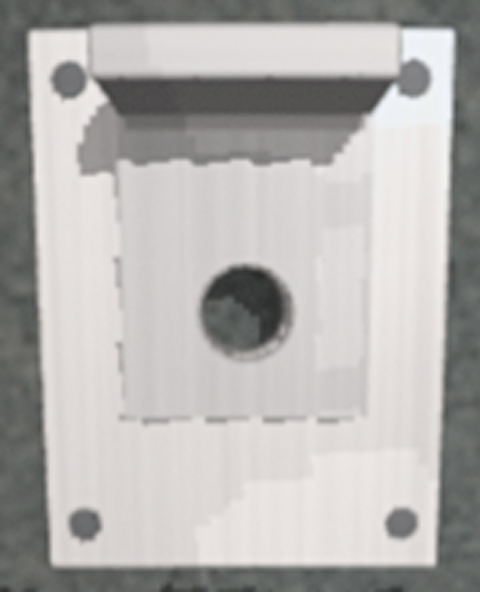

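```bash
python3 - <<'E'
from h import *
s=st()
plan(s["position"]*1000,-95.75,[(559.3,10.4,100,-95.7,5)],255)
E
```

```text
t 18.85 p [491.7  17.  129.4] jaw -95.82 F [ 0.9  0.2 -0.7] gw 0.352
tooly [-2.e-04 -3.e-04 -1.e+00]
5 rows end [559.3  10.4 100. ] -95.75
-0 6 14 -0 255; -0 6 13 -0 255; -0 6 14 -0 255; -0 6 13 -0 255; -0.2 5.4 14 -0 255
```

drive_tool(increments="0 6 14 0 255; 0 6 13 0 255; 0 6 14 0 255; 0 6 13 0 255; -0.2 5.4 14 0 255; 0 0 0 0 255; 0 0 0 0 255; 0 0 0 0 255")

```text
time: 19.85
position: [0.5593, 0.0116, 0.1004]
tool_rot: [-1.161, 1.282, -1.282]
ft_force: [0.5, -0.2, -0.9]
grip_width: 0.356
```

```bash
python3 - <<'E'
from h import *
d=snap("wrist","w11"); e=snap("scene","s11"); s=st()
cv2.imwrite("pics/s11c.png",cv2.resize(e["img"][130:250,220:380,::-1],None,fx=4.5,fy=4.5,interpolation=cv2.INTER_CUBIC))
E
```

```text
t 19.95 p [559.4  11.5 100.5] jaw -95.7 F [ 0.9  0.2 -0.6] gw 0.352
tooly [ 4.e-04 -5.e-04 -1.e+00]
```

View pics/s11c.png

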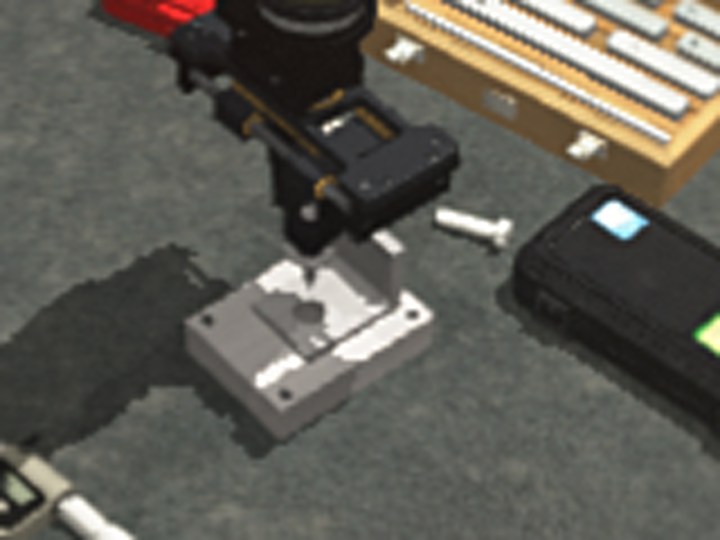

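View pics/w11.png

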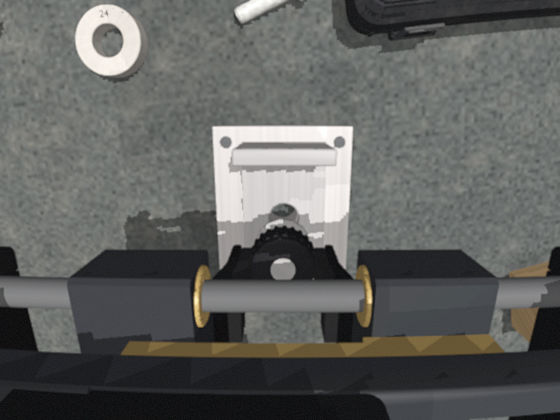

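drive_tool(increments="0.8 5 0 0 255; 0 7 0 0 255; 0 7 0 0 255; 0 6 0 0 255; 0 0 0 0 255; 0 0 0 0 255")

```text
time: 20.7
position: [0.5596, 0.0108, 0.0752]
tool_rot: [-1.16, 1.282, -1.282]
ft_force: [-0.7, 0.6, -1.1]
grip_width: 0.358
```

```bash
python3 - <<'E'
from h import *
e=snap("scene","s12"); s=st()
cv2.imwrite("pics/s12c.png",cv2.resize(e["img"][160:240,250:330,::-1],None,fx=7,fy=7,interpolation=cv2.INTER_CUBIC))
E
```

```text
t 20.75 p [559.7  10.7  75.4] jaw -95.71 F [-0.6  0.4 -0.8] gw 0.359
tooly [ 5.e-04 -1.e-04 -1.e+00]
```

View pics/s12c.png

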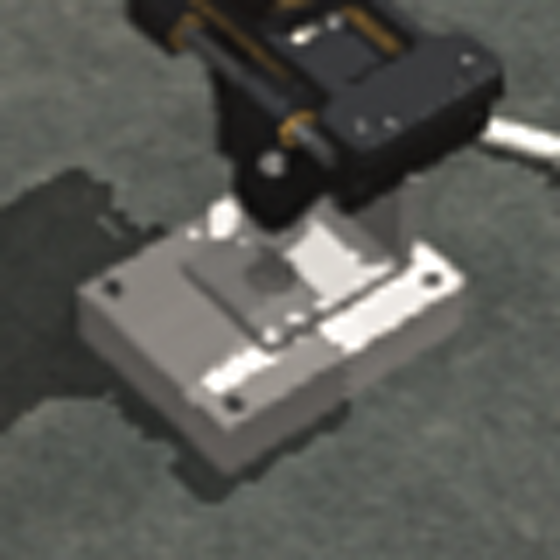

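drive_tool(increments="0 5 0 0 255; 0 5 0 0 255; 0 5 0 0 255; 0 5 0 0 255; 0 4 0 0 255; 0 3 0 0 255; 0 0 0 0 255; 0 0 0 0 255")

```text
time: 21.75
position: [0.5596, 0.0107, 0.0483]
tool_rot: [-1.16, 1.282, -1.282]
ft_force: [-0.9, 0.5, -1.4]
grip_width: 0.351
```

```bash
python3 - <<'E'
from h import *
e=snap("scene","s13"); s=st()
cv2.imwrite("pics/s13c.png",cv2.resize(e["img"][160:240,250:330,::-1],None,fx=7,fy=7,interpolation=cv2.INTER_CUBIC))
E
```

```text
t 21.8 p [559.6  10.7  48.3] jaw -95.71 F [ 0.6 -0.1 -1.1] gw 0.363
tooly [ 4.e-04 -1.e-04 -1.e+00]
```

View pics/s13c.png

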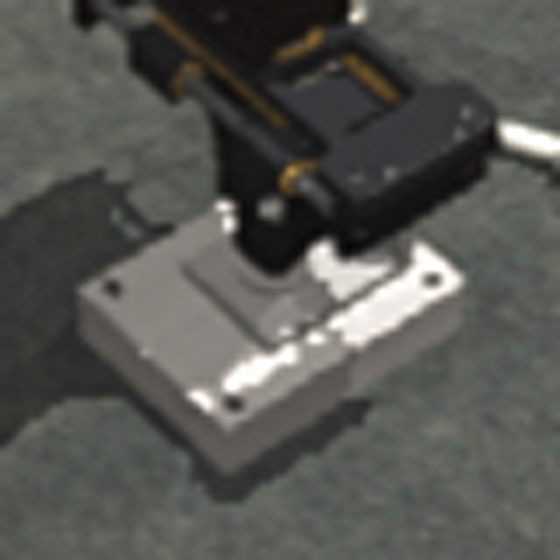

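drive_tool(increments="0 1.5 0 0 255; 0 1.5 0 0 255; 0 1 0 0 255; 0 0 0 0 255; 0 0 0 0 255; 0 0 0 0 255")

```text
time: 22.55
position: [0.5595, 0.0107, 0.0442]
tool_rot: [-1.16, 1.282, -1.282]
ft_force: [-0.6, -0.6, -0.7]
grip_width: 0.36
```

drive_tool(increments="0 0.5 0 0 255; 0 0 0 0 255; 0 0 0 0 255; 0 0.4 0 0 255; 0 0 0 0 255; 0 0 0 0 255")

```text
time: 23.3
position: [0.5596, 0.0107, 0.0436]
tool_rot: [-1.16, 1.282, -1.282]
ft_force: [-1.2, 0.8, 4.4]
grip_width: 0.351
```

drive_tool(increments="0 0 0 0 79; 0 0 0 0 79; 0 0 0 0 79; 0 0 0 0 79; 0 0 0 0 79")

```text
time: 23.92
position: [0.5594, 0.0107, 0.0431]
tool_rot: [-1.161, 1.282, -1.282]
ft_force: [-0.1, -0.4, 0.3]
grip_width: 0.684
```

drive_tool(increments="0 -5 0 0 79; 0 -15 0 0 79; 0 -30 0 0 79; 0 -40 0 0 79; 0 -10 -40 0 79; 0 0 -50 0 79; 0 0 0 0 79; 0 0 0 0 79; 0 0 0 0 79")

```text
time: 25.05
position: [0.471, 0.0197, 0.1438]
tool_rot: [-1.159, 1.282, -1.282]
ft_force: [-0.4, -0.1, -0.6]
grip_width: 0.687
```

```bash
python3 - <<'E'
from h import *
d=snap("wrist","w14"); e=snap("scene","s14"); s=st()
cv2.imwrite("pics/s14c.png",cv2.resize(e["img"][160:300,250:380,::-1],None,fx=4.2,fy=4.2,interpolation=cv2.INTER_CUBIC))
E
```

```text
t 25.15 p [470.6  19.7 143.3] jaw -95.71 F [-0.1 -0.5 -0.4] gw 0.691
tooly [ 1.e-04  8.e-04 -1.e+00]
```

View pics/w14.png

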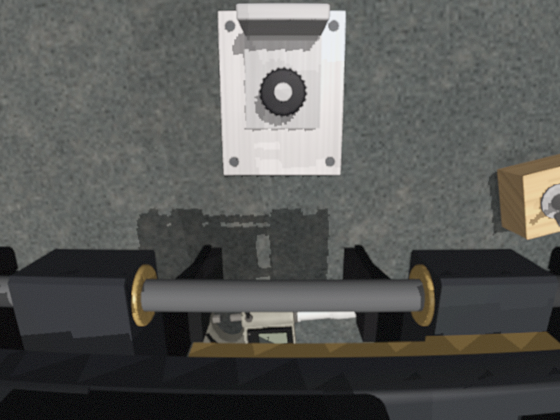

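View pics/s14c.png

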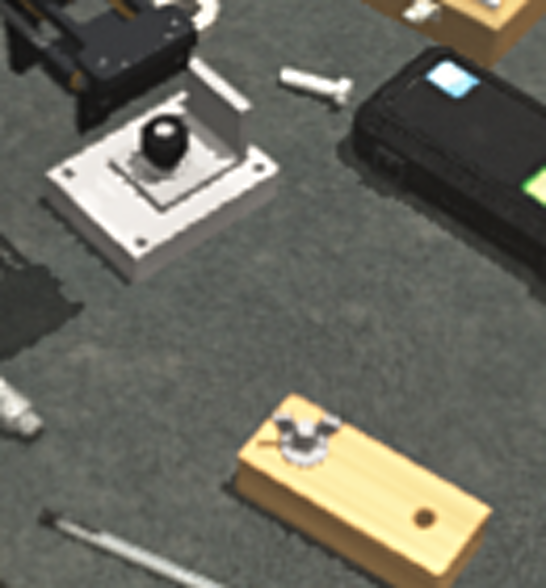

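```bash
python3 - <<'E'
from h import *
d=load("w14"); f=lambda P:np.degrees(np.arctan2(P[0][1]-P[1][1],P[0][0]-P[1][0]))-90
cap=onz(d,[(283,91.5)],.0735)*1000; print("knob cap",cap.round(1))
for n,uv,z in [("foot",[(245,129),(321,129)],.038),("plate",[(223.5,174.5),(340.5,174.5)],.03),("wall",[(236.5,6),(330,6)],.087)]:
    P=onz(d,uv,z)*1000; print(n,P.round(1)[:,:2].tolist(),f(P).round(2))
from bench import workorder
print(workorder.close_job())
E
```

```text
knob cap [[559.8   9.5  73.5]]
foot [[535.8, 43.1], [529.7, -18.7]] -5.64
plate [[499.2, 67.4], [489.2, -33.6]] -5.63
wall [[614.9, 34.0], [609.0, -25.5]] -5.66
the job is handed in; nothing more can be done
None
```

I set the steel fence down flat on the plate, put the black-knobbed thumbscrew through both holes, backed the arm clear and handed the job in at about 25 s.

- **Fence:** the final wrist picture put its foot at -5.64° and its wall at -5.66°, against -5.63° for the plate. Before I put the screw in, the two holes lay within about 1 mm of each other in both the top and wrist views.
- **Thumbscrew:** it went down with no side load. It met about 5 N of resistance at the height where the collar should rest on the fence (TCP at 43.6 mm, 43.7 mm expected). After release the knob stood upright at (559.8, 9.5) mm, within about 1 mm of the hole's centre.
- **Wing screw:** it is still in the stand, and the stand looked unmoved.

Two readings did not agree. Gripping the 35 mm knob, the gripper read about 31 mm, which I left unexplained, though the grip held without trouble. The camera estimates of the hole centres differed by about 1 mm, within the stated calibration.

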